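Load the strain viewer for a glass comparison

TASK

Set up the glass strain viewer for a comparison: take the amber reference plate and the green sample plate off their easels and lower them on edge through the slots in the viewer's top, amber in the slot with the brass lip and green in the slot with the black lip, until each stands fully down in its slot; do not let them drop in. Turn the analyser knob so that its white pointer line lies on the red index mark. Leave the blue plate on its easel and everything else on the bench where it is.

Things in the scene. Friction and masses are not known exactly. Their poses are not given: they have to be found in the camera images.
- amber_centre (a point): centre of the amber reference plate, a loose flat pane of clear amber glass, 8 mm thick, 80 wide, 130 tall, about 0.21 kg, the same either way round. Own axes: x through the thickness, y across the width, z up along the plate. At the start it leans in an easel, 30 degrees from upright, its top leaning back along the easel's +x.
- green_centre (a point): centre of the green sample plate: same size, mass, axes and starting lean as the amber plate, clear green glass, in an easel of its own.
- blue_centre (a point): centre of the blue plate: same size, mass, axes and starting lean, cobalt blue glass, in an easel of its own; not wanted, it stays there.
- easel_amber: fixed wooden easel in which the amber plate starts; all easels are alike. Base 125 (its x, from -35 to +90 mm about the origin) by 110 (y) by 18 mm high; origin on the bench. Two back posts reach 72 mm up the plate's back, 28 mm either side of its middle line, so the plate's upper 58 mm is free on both faces.
- easel_green: the like easel in which the green plate starts.
- easel_blue: the like easel in which the blue plate starts.
- viewer: strain viewer: grey metal box fixed to the bench, 150 (its x) by 320 mm (its y), flat deck 115 mm above the bench; origin under its centre. Deck: two slots in line along y, analyser knob at the +y end; windows on the +x face. Slots are 14 mm (x) by 90 mm (y), each with a lip flared at 45 degrees, 8 to 10 mm high, that widens the mouth to about 33 by 105 mm.
- brass_slot (a point): middle of the floor of the slot with the brass lip (for the amber plate), 65 mm below the deck, 50 mm above the bench; axes as the viewer's. A seated plate has its thickness along x, its centre 65 mm above this floor and its top 65 mm above the deck.
- black_slot (a point): middle of the floor of the slot with the black lip (for the green plate), 65 mm below the deck, 50 mm above the bench, 110 mm from the other one along the viewer's -y; axes as the viewer's.
- analyser (a joint): angle of the analyser knob (rad): 0 when the white pointer line lies on the red index mark, which is on the viewer's +x side of the knob; positive is anticlockwise from above. Range -1.7 to 1.7; it stays where it is left (friction 0.04 N m).
- analyser_grip (a point): point on the knob's axis at the height to grip, 27.5 mm above the deck. The black knob has a bar grip 50 mm long (its x), 14 mm wide (its y), 26 mm tall, that stands on a round skirt 54 mm across and 6 mm thick, whose top is 20 mm below this point; the white pointer line is on the +x end of the bar. Axes turn with the knob.
- mandrel_block: loose wooden block 60 by 60 by 45 mm with thin steel mandrels standing up to 175 mm above the bench; to be left alone. Origin under its centre.
- rod_jar: loose glass jar, 100 mm across, with coloured glass rods that splay to 120 mm across and stand up to 280 mm above the bench; to be left alone. Origin under its centre.
- bead_press: loose brass bead press on a wooden foot, 75 by 60 by 83 mm high; to be left alone. Origin under its centre.
- marver_paddle: loose graphite paddle with a wooden handle, lying along its own x, from -110 to +103 mm, 62 mm wide, 24 mm high; to be left alone. Origin where handle meets plate.
- bead_roller: loose grooved aluminium roller plate with a wooden handle, lying along its own x, from -112 to +115 mm, 70 mm wide, 24 mm high; to be left alone. Origin where handle meets plate.
- bead_dish: loose white dish of beads, 92 mm across, 32 mm high; to be left alone. Origin under its centre.
Mind the look-alikes: they are no part of the job. Leave any grey look-alike of the part that bears amber_centre alone.

How it is judged (in metres and radians):
At the end, for the whole second after the job is handed in: Amber plate in the brass slot, green in the black: centre 60 to 71 mm above the slot's floor and within 12 mm of its middle, upright and square within 0.15 rad, at rest, released; knob within 0.1 rad of the red mark; blue plate within 20 mm of its start (z of amber_centre in the frame of brass_slot between 0.06 and 0.071 m and horizontal distance between amber_centre and brass_slot below 0.012 m and angle between the z axis of amber_centre and the z axis of brass_slot, either way round below 0.15 rad and angle between the x axis of amber_centre and the x axis of brass_slot, either way round below 0.15 rad and linear speed of each of amber_plate, green_plate below 0.02 m/s and z of green_centre in the frame of black_slot between 0.06 and 0.071 m and horizontal distance between green_centre and black_slot below 0.012 m and angle between the z axis of green_centre and the z axis of black_slot, either way round below 0.15 rad and angle between the x axis of green_centre and the x axis of black_slot, either way round below 0.15 rad and value of joint analyser between -0.1 and 0.1 rad and distance of blue_centre from where it was at the start of the episode below 0.02 m); the robot touches nothing.
It fails at once if the amber plate is dropped into a slot (over 0.55 m/s, a fall of more than about 15 mm) ((distance between amber_centre and brass_slot below 0.115 m and linear speed of amber_plate above 0.55 m/s) or (distance between amber_centre and black_slot below 0.115 m and linear speed of amber_plate above 0.55 m/s)).
It fails at once if the green plate is dropped into a slot (over 0.55 m/s, a fall of more than about 15 mm) ((distance between green_centre and brass_slot below 0.115 m and linear speed of green_plate above 0.55 m/s) or (distance between green_centre and black_slot below 0.115 m and linear speed of green_plate above 0.55 m/s)).
It fails at once if the blue plate is moved more than 20 mm (distance of blue_centre from where it was at the start of the episode above 0.02 m).
It fails at once if another thing on the bench (mandrel block, rod jar, press, paddle, roller, dish) is moved more than 20 mm (distance of any of mandrel_block, rod_jar, bead_press, marver_paddle, bead_roller, bead_dish from where it was at the start of the episode above 0.02 m).
It also fails if it takes over 72 s, if anything falls off the work surface, if the arm or the gripper's body presses on something with over 40 N, if the wrist force passes 120 N, or if a joint passes its speed limit or range.

ROBOT

A 6-joint arm with a two-finger parallel gripper is mounted at the origin on the work surface. World frame = base frame: x ahead of the robot, y to its left, z up, the work surface at z = 0. Lengths are in mm, angles in rad, forces in N, time in s.
With the tool pointing down it reaches from about 275 to 1000 mm from the base axis. Payload 8.4 kg.
Tool frame: the origin (TCP) lies between the finger pads; the fingertips stand r.tips_ahead ahead of it and the grasp point (between the pads) lies 6 mm ahead of it (r.tips_ahead is the distance from the TCP to the fingertips, in mm); z points along the fingers, y is the line along which they close (so a half turn about z gives the same grasp; the last joint's range is limited). The gripper opens to 85 mm and grips with 20 to 120 N. Pads are 22 mm wide; open, the fingers measure 114 mm over their backs; the gripper's body (76 mm by 85 mm) begins 54 mm behind the grasp point. The pads swing forward as they close: fully open they stand 13 mm farther back than shut.
Start: joints at [1.292, 0.353, 1.633, -0, 1.155, -0.002], TCP at [170.798, 601.212, 256.281] pointing down, gripper open.
Joint ranges: [-2.63, 2.63], [-0.92, 2.1], [0.06, 2.66], [-1.3, 4.44], [0, 2.69], [-3.02, 3.02]. Speed limits (rad/s): [2.22, 2.22, 2.79, 3.14, 3.14, 3.14].

INTERFACE

Orientations are given as [roll, pitch, yaw] about the fixed x, y, z axes, in that order (R = Rz(yaw) Ry(pitch) Rx(roll)).
In Python, from rig import r gives the robot as it stands.
- The arm moves only by the tool carry_out, never from a script. Its arguments are lists of equal length, an entry for each row: "delta_pos": the shift along the tool's x, y, z in m, a list of three; "rot": the turn, a rotation vector about the tool's x, y, z in degrees, a list of three. A call has 1 to 8 rows; each row is the pose to reach, as a shift and turn from the pose commanded when the call began, along the tool's axes at that moment; what a row does not reach only later rows make up. A row lasts 1/8 s, in which the tool goes at most 62.5 mm and 10.7 degrees, less where a joint would pass 70% of its speed; a pose out of reach is approached as far as the arm can. A call with a gripper value outside its range is refused whole. "claw" is the finger opening in m, from 0 to 0.0854, set as the call begins (left out, the last holds). The fingers move at their own pace and stop on an object; "grip_force" is the grip in N (left out, the last holds). Time passes only in rows, so rows that repeat a pose let the fingers close. It gives the time, the measured TCP pose, the force, the opening and the grip force at its end, in the units of the state.
- r.sense(): the state, without advancing time (a new reading comes with each control period).
- r.grab_frame(name): name is "side" or "top"; returns the picture (480x640x3 uint8, blue, green, red); there is no depth.
- r.camera_info(name): a dict with "fx", "fy", "cx", "cy" (pixels), "distortion" ([k1, k2, p1, p2, k3] as OpenCV has them; the pictures are not rectified), "pose" (4x4, takes a point from camera to world coordinates). Camera axes: x right, y down, z forward; pixel columns grow to the right and rows downward; lengths in mm; the calibration is good to about 2 mm. A picture is of the moment at which its call begins. camera_info takes no time and is no camera call.
- r.sign_off(): hands the job in; it is judged then, once.
Trained networks look in the newest picture that a camera, given by its name, has taken for a name from the list of things; names that differ only in an ending like _2 or _b are one class to them, and where a whole thing is asked for, a point or a joint stands for the part that bears it (a point fixed in the world has none). Each returns a list of dicts, best first, with "p" (0 to 1); they miss things now and then, are a little off and sometimes report something else, mostly with a low value. They report only what shows in the picture. A call takes as long as a camera call. They do not tell look-alikes from the thing itself.
- r.recognise(thing, camera): "box" ([left, top, right, bottom] in pixels, round what is visible of it).
- r.cut_out(thing, camera): "mask" (480x640 bool, what is visible of it) and "box" ([left, top, right, bottom] in pixels, round what is visible of it).
The state is a dict: "clock": time; "qpos": joint angles; "qvel": joint speeds; "joint_efforts": joint torques, N m; "eef_pos": TCP position; "tcp_rot": TCP orientation; "contact_force": force on the tool from outside, world axes, zero at the start; "wrist_torque": the same for the moment, N m; "opening": opening from 0.0 (shut) to 1.0 (fully open); "grasp_force": force on a finger pad.
Only numpy, scipy, OpenCV 4.12 (cv2) and the standard library are available. Lean on these libraries where they do the work, as an engineer would, in place of code of your own. Each camera call takes 0.05 s, during which the arm holds its last target. There are 200 camera calls.

## Working session

There is one attempt and no reset: what is moved stays moved. The work goes in short steps, Python scripts to look and compute and a tool call to move; the robot and the scene stay as the last step left them, time stands still between calls to the robot, and variables do not carry over. Pictures are saved under pics/ and viewed, at most 10 in all, crops included, and the job is handed in when it is done.

Besides the shell and the picture viewer there is one more tool, called after "Emit:" as name(argument=value, ...) on one line, values as JSON. carry_out: Moves the arm, as the interface text tells. Its arguments: {"type":"object","properties":{"delta_pos":{"type":"array","items":{"type":"array","items":{"type":"number"}}},"rot":{"type":"array","items":{"type":"array","items":{"type":"number"}}},"claw":{"type":"number"},"grip_force":{"type":"number"}},"required":["delta_pos","rot"]}

```bash
mkdir -p pics; ls
python3 - <<'E'
from rig import r
import cv2,numpy as np
print(r.sense(), r.tips_ahead)
for n in("side","top"):
    cv2.imwrite(f"pics/{n}0.png",r.grab_frame(n)); c=r.camera_info(n); print(n,c)
    for t in["amber_centre","green_centre","blue_centre","viewer","analyser","easel_amber","rod_jar","mandrel_block","bead_press","bead_dish","marver_paddle","bead_roller"]:
        print(t,[(np.round(d["box"]).tolist(),round(d["p"],2)) for d in r.recognise(t,n)][:5])
E
```

```text
pics
{'clock': 0.0, 'qpos': array([ 1.29158447e+00,  3.53633813e-01,  1.63411960e+00,  5.35787431e-06,
        1.15521990e+00, -2.39373750e-03]), 'qvel': array([-0.00111897,  0.00023526,  0.00041468, -0.00269309, -0.00132372,
       -0.00118647]), 'joint_efforts': array([ 5.69257827e-04, -6.05234742e+01, -3.42077637e+01,  4.01071031e-05,
        9.05907626e-03, -6.64154129e-06]), 'eef_pos': array([170.68395528, 600.78577152, 255.57683983]), 'tcp_rot': array([-3.14021201e+00, -8.20375643e-06,  2.86477236e+00]), 'contact_force': array([-0.74643454,  0.29948978, -0.15522268]), 'wrist_torque': array([ 0.08602033, -0.00690576,  0.02312333]), 'grasp_force': 0.0, 'opening': 0.9999488382937625} 25.0
side {'fx': 563.7234951522486, 'fy': 563.7234951522486, 'cx': 312.58050771776095, 'cy': 235.55399597559295, 'distortion': array([-0.15295614,  0.        ,  0.        ,  0.        ,  0.        ]), 'pose': array([[ 9.01215491e-01, -2.83573203e-01,  3.27714628e-01,
        -3.08676709e+01],
       [-4.32930438e-01, -6.23202307e-01,  6.51298795e-01,
        -9.10864920e+02],
       [ 1.95416274e-02, 
[... 1839 characters left out ...]
05.0, 234.0, 332.0, 262.0], 0.44)]
green_centre [([214.0, 254.0, 249.0, 280.0], 0.55)]
blue_centre [([302.0, 235.0, 331.0, 261.0], 0.64), ([384.0, 180.0, 499.0, 254.0], 0.18)]
viewer [([381.0, 177.0, 500.0, 255.0], 0.95)]
analyser [([399.0, 196.0, 416.0, 215.0], 0.63), ([214.0, 254.0, 247.0, 279.0], 0.2)]
easel_amber [([252.0, 237.0, 291.0, 275.0], 0.86)]
rod_jar []
mandrel_block [([346.0, 259.0, 369.0, 283.0], 0.85), ([253.0, 236.0, 294.0, 279.0], 0.26)]
bead_press [([335.0, 187.0, 359.0, 213.0], 0.75)]
bead_dish [([259.0, 193.0, 285.0, 225.0], 0.91), ([338.0, 125.0, 381.0, 180.0], 0.31)]
marver_paddle [([267.0, 157.0, 336.0, 189.0], 0.62)]
bead_roller [([215.0, 159.0, 249.0, 233.0], 0.66)]
```

View pics/side0.png

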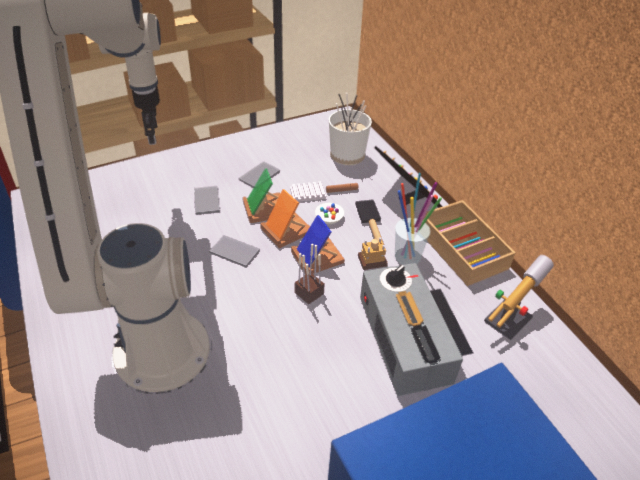

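View pics/top0.png

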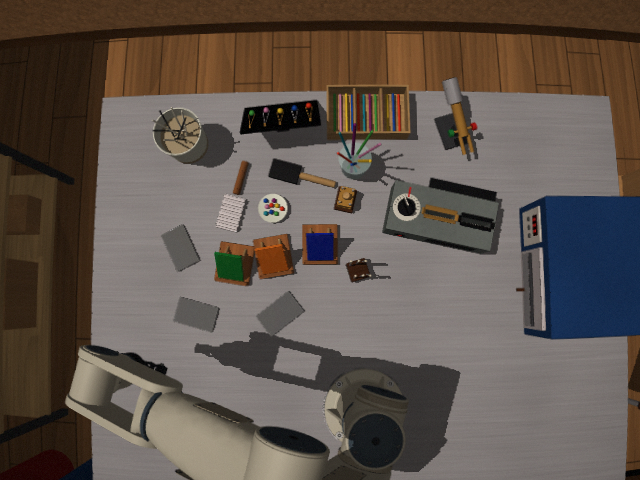

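The pictures show the amber plate at side (283,215) / top (273,253), green at side (260,190) / top (231,264), blue at side (315,235) / top (321,245). Three grey plates lie flat on the bench at top (181,248), (197,313) and (281,312). The viewer is at top (441,215), brass slot nearer the knob. Anything that could be taken for amber: the three grey plates, plus the green and blue ones. I choose the clear amber pane at top (273,253) and check it with a crop.

Run:
```python
import cv2,numpy as np
t=cv2.imread("pics/top0.png");s=cv2.imread("pics/side0.png")
def c(im,x,y,w,h,W,H):
    o=cv2.resize(im[y:y+h,x:x+w],(W,H),interpolation=cv2.INTER_CUBIC)
    for i in range(0,w,10): cv2.line(o,(i*W//w,0),(i*W//w,4 if (x+i)%50 else 12),(0,0,255),1)
    for i in range(0,h,10): cv2.line(o,(0,i*H//h),(4 if (y+i)%50 else 12,i*H//h),(0,0,255),1)
    return o
A=np.hstack([c(t,210,220,140,80,400,230),c(t,380,170,125,90,400,230)])
B=np.hstack([c(s,235,160,120,110,400,366),c(s,350,255,125,115,400,366)])
cv2.imwrite("pics/crop1.png",np.vstack([A,B]))
```

```text
(no output)
```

View pics/crop1.png

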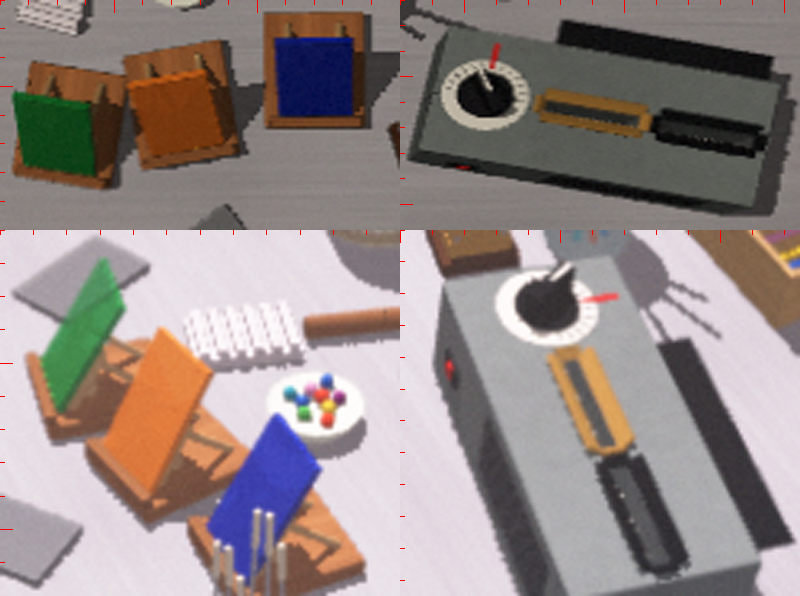

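```bash
cat > h.py <<'E'
from rig import r
import cv2,numpy as np
from scipy.optimize import minimize
from scipy.spatial.transform import Rotation as R
CI={n:r.camera_info(n) for n in("side","top")}
def proj(n,P):
    c=CI[n];T=np.linalg.inv(c["pose"]);K=np.array([[c["fx"],0,c["cx"]],[0,c["fy"],c["cy"]],[0,0,1.]])
    return cv2.projectPoints(np.asarray(P,float).reshape(-1,1,3),cv2.Rodrigues(T[:3,:3])[0],T[:3,3],K,c["distortion"])[0].reshape(-1,2)
def ray(n,uv,z):
    c=CI[n];K=np.array([[c["fx"],0,c["cx"]],[0,c["fy"],c["cy"]],[0,0,1.]])
    q=cv2.undistortPoints(np.array([[uv]],float),K,c["distortion"])[0,0]
    d=c["pose"][:3,:3]@[q[0],q[1],1];o=c["pose"][:3,3];return o+d*(z-o[2])/d[2]
S=4
def hull(P):
    m=np.zeros((480*S,640*S),np.uint8)
    cv2.fillConvexPoly(m,np.round((cv2.convexHull(P.astype(np.float32))[:,0]+.5)*S).astype(int),255);return m
def up(mask):
    return (cv2.resize(mask.astype(np.float32),None,fx=S,fy=S,interpolation=cv2.INTER_LINEAR)>.5).astype(np.uint8)*255
def cost(sets):   # [(cam,pts,upmask)]
    return sum(np.count_nonzero(cv2.bitwise_xor(hull(proj(n,P)),m)) for n,P,m in sets)/S/S
BX=np.array([[a,b,c] for a in(-4,4) for b in(-40,40) for c in(-65,65)],float)
def plate(p,tilt=30):  # x,y,z,yaw
    return (R.from_euler('z',p[3])*R.from_euler('y',tilt,degrees=True)).apply(BX)+p[:3]
def fit(f,x0,st):
    x=np.array(x0,float)
    for k in(1,.4):
        sim=np.vstack([x]+[x+np.eye(len(x))[i]*st[i]*k for i in range(len(x))])
        o=minimize(f,x,method='Nelder-Mead',options=dict(initial_simplex=sim,maxiter=120));x=o.x
    return x,o.fun
E
cat > m.py <<'E'
from h import *
im={n:cv2.imread(f"pics/{n}0.png") for n in CI}
hsv={n:cv2.cvtColor(im[n],cv2.COLOR_BGR2HSV) for n in CI}
def box(m,b):
    o=np.zeros_like(m);o[b[1]:b[3],b[0]:b[2]]=m[b[1]:b[3],b[0]:b[2]];return o
def big(m):
    k,l,s,_=cv2.connectedComponentsWithStats(m.astype(np.uint8));return l==1+np.argmax(s[1:,4])
def near(n,uv,b,t):
    lab=cv2.cvtColor(im[n],cv2.COLOR_BGR2LAB).astype(float);ref=np.median(lab[uv[1]-2:uv[1]+3,uv[0]-2:uv[0]+3].reshape(-1,3),0)
    d=(lab-ref)*[.5,1,1];return big(box(np.linalg.norm(d,axis=2)<t,b))
vis=[]
spec=dict(amber=((272,253),(281,213),(250,238,296,280),(262,183,302,242)),green=((229,264),(258,192),(212,248,252,288),(244,165,278,222)))
for k,(tu,su,tb,sb) in spec.items():
    mt,ms=near("top",tu,tb,28),near("side",su,sb,28)
    ut,us=up(mt),up(ms)
    g=ray("top",tu,80)
    x,c=fit(lambda p:cost([("top",plate(p),ut),("side",plate(p),us)]),[*g[:2],80,0],[15,15,10,.15])
    print(k,mt.sum(),ms.sum(),np.round(x,2),"xor",c)
    for n,m in(("top",ut),("side",us)):
        H=hull(proj(n,plate(x)));v=cv2.resize(im[n],None,fx=S,fy=S)
        cv2.drawContours(v,cv2.findContours(H,0,2)[0],-1,(255,255,0),1);cv2.drawContours(v,cv2.findContours(m,0,2)[0],-1,(255,0,255),1)
        b=tb if n=="top" else sb;vis.append(cv2.resize(v[b[1]*S:b[3]*S,b[0]*S:b[2]*S],(200,250)))
# viewer
L=np.array([[a,b,124.] for a in(-16.5,16.5) for b in(-52.5,52.5)])
def lip(p,off):
    return R.from_euler('z',p[2]).apply(L+[0,off,0])+[p[0],p[1],0]
sets={}
for n,bb,kb in(("top",(420,200,462,227),(458,208,502,236)),("side",(395,288,432,332),(408,322,440,366))):
    h,s,v=cv2.split(hsv[n])
    b1=big(box((s>110)&(h>8)&(h<28)&(v>70),bb));k1=big(box(v<62,kb))
    for q,m in(("br",b1),("bk",k1)):
        mm=np.zeros((480,640),np.uint8);pts=np.argwhere(m)[:,::-1].astype(np.int32);cv2.fillConvexPoly(mm,cv2.convexHull(pts),1);sets[n,q]=up(mm);print(n,q,mm.sum())
def f(p): return cost([(n,lip(p,0 if q=="br" else -110),m) for (n,q),m in sets.items()])
g=ray("top",(440.6,213.8),124)
v,c=fit(f,[g[0],g[1],-.22],[8,8,.1]);print("viewer brass xy yaw",np.round(v,3),"xor",c)
for n in("top","side"):
    w=cv2.resize(im[n],None,fx=S,fy=S)
    for off,q in((0,"br"),(-110,"bk")):
        cv2.drawContours(w,cv2.findContours(hull(proj(n,lip(v,off))),0,2)[0],-1,(255,255,0),1);cv2.drawContours(w,cv2.findContours(sets[n,q],0,2)[0],-1,(255,0,255),1)
    b=(380,170,505,260) if n=="top" else (360,260,475,385);vis.append(cv2.resize(w[b[1]*S:b[3]*S,b[0]*S:b[2]*S],(400,300)))
# knob: red mark and white
Rz=R.from_euler('z',v[2])
for n,b in(("top",(388,185,428,222)),("side",(376,262,424,296))):
    h,s,vv=cv2.split(hsv[n]);m=box((s<60)&(vv>(130 if n=="top" else 150)),b);m=big(m)
    e=cv2.fitEllipse(cv2.convexHull(np.argwhere(m)[:,::-1].astype(np.int32))) ;p=ray(n,e[0],117)
    print(n,"ring",np.round(e[0],1),np.round(p,1),"viewer frame",np.round(Rz.inv().apply(p-[v[0],v[1],0]),1))
for n,ends in(("top",[(405.3,195.8),(408.75,205.2)]),("side",[(403.75,264.5),(398.75,270.5)])):
    a,b=[ray(n,e,148.5) for e in ends];print(n,"pointer",np.round(a,1),np.round(b,1),"rel ang",np.arctan2(*(a-b)[[1,0]])-v[2])
cv2.imwrite("pics/fit1.png",np.vstack([np.hstack(vis[:4]),np.hstack(vis[4:])]))
E
python3 m.py
```

```text
amber 1229 994 [4.5700e+02 2.7842e+02 7.3350e+01 1.5000e-01] xor 646.75
green 678 522 [ 4.3629e+02  4.0678e+02  7.5460e+01 -2.1000e-01] xor 95.1875
top br 495
top bk 914
side br 526
side bk 562
viewer brass xy yaw [ 5.84207e+02 -2.25932e+02 -2.14000e-01] xor 803.5
top ring [406.2 206.7] [ 605.1 -123.2  117. ] viewer frame [ -1.4 104.8 117. ]
side ring [398.8 283. ] [ 609.1 -140.9  117. ] viewer frame [  6.3  88.4 117. ]
top pointer [ 631.9 -116.6  148.5] [ 604.2 -125.9  148.5] rel ang 0.5376520650191572
side pointer [ 636.4 -113.8  148.5] [ 613.2 -126.5  148.5] rel ang 0.7147298070226888
```

View pics/fit1.png

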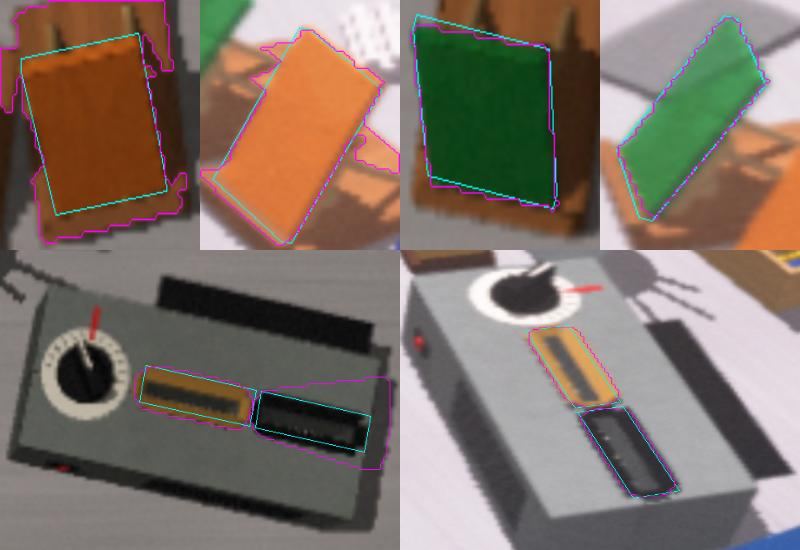

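Cyan outlines (fits) lie on both plates and on the lips in the two views. The amber pane is confirmed at top (273,253). One black-lip mask bled in the top view at (480,222), so I refit the viewer without it and plan the green grasp.

```bash
python3 - <<'E'
s=open('m.py').read()
s=s.replace('for (n,q),m in sets.items()])','for (n,q),m in sets.items() if (n,q)!=("top","bk")])')
open('m.py','w').write(s)
E
python3 m.py | grep -E "viewer|rel"
cat >> h.py <<'E'
def tool(pos,yaw,tilt=0,up=0):
    """TCP pose that holds a plate centred at pos; up = mm back along the plate's z"""
    q=R.from_euler('z',yaw)*R.from_euler('y',tilt,degrees=True)
    M=q.as_matrix();Rt=R.from_matrix(np.c_[M[:,1],M[:,0],-M[:,2]])
    return np.array(pos,float)+M[:,2]*(41+up),Rt
def rel(*poses):
    s=r.sense();R0=R.from_euler('xyz',s["tcp_rot"]);p0=s["eef_pos"]
    for p,Rt in poses: print(np.round(R0.inv().apply(p-p0)/1000,4).tolist(),np.round((R0.inv()*Rt).as_rotvec(degrees=True),2).tolist(), "world",np.round(p,1))
A=([457,278.4,74.5],.15);G=([436.3,406.8,75],-.21)
E
python3 -c "
from h import *
rel(tool(*G,30,90),tool(*G,30,0))"
```

```text
viewer brass xy yaw [ 5.83711e+02 -2.25665e+02 -2.13000e-01] xor 280.875
top ring [406.2 206.7] [ 605.1 -123.2  117. ] viewer frame [ -0.8 104.7 117. ]
side ring [398.8 283. ] [ 609.1 -140.9  117. ] viewer frame [  6.9  88.2 117. ]
top pointer [ 631.9 -116.6  148.5] [ 604.2 -125.9  148.5] rel ang 0.5368656844994195
side pointer [ 636.4 -113.8  148.5] [ 613.2 -126.5  148.5] rel ang 0.7139434265029512
[-0.3739, -0.1101, 0.0678] [24.08, 22.52, 84.04] world [500.4 393.1 188.4]
[-0.329, -0.1131, 0.1458] [24.08, 22.52, 84.04] world [456.3 402.5 110.5]
```

Emit:
carry_out(delta_pos=[[-0.04,-0.012,0.0],[-0.09,-0.025,0.0],[-0.14,-0.04,0.0],[-0.19,-0.055,0.0],[-0.24,-0.07,0.0],[-0.29,-0.085,0.0],[-0.34,-0.1,0.0],[-0.37,-0.11,0.0]], rot=[[2.6,2.5,9.3],[5.3,5,18.7],[8,7.5,28],[10.6,10,37],[13.3,12.5,46],[16,15,56],[18.7,17.5,65],[21.3,20,74]], claw=0.06, grip_force=40)

```text
clock: 2.3
eef_pos: [498.8, 392.8, 256.1]
tcp_rot: [-2.668, -0.042, 1.53]
contact_force: [0.2, 0.5, 0.3]
opening: 0.706
grasp_force: 0.0
```

```bash
python3 -c "
from h import *
print(r.sense()['qpos'])
rel(tool(*G,30,90),tool(*G,30,0))"
```

```text
[0.52579743 0.56761643 1.37588474 0.28025031 1.58675071 0.50550679]
[-0.0024, 0.0322, 0.0595] [2.65, 2.52, 9.66] world [500.4 393.1 188.4]
[0.0018, 0.0284, 0.1493] [2.65, 2.52, 9.66] world [456.3 402.5 110.5]
```

Emit:
carry_out(delta_pos=[[-0.001,0.016,0.03],[-0.002,0.032,0.06],[-0.002,0.032,0.06],[-0.001,0.031,0.085],[0.0,0.03,0.11],[0.001,0.029,0.13],[0.002,0.028,0.149],[0.002,0.028,0.149]], rot=[[1.4,1.3,5],[2.65,2.5,9.66],[2.65,2.5,9.66],[2.65,2.5,9.66],[2.65,2.5,9.66],[2.65,2.5,9.66],[2.65,2.5,9.66],[2.65,2.5,9.66]])

```text
clock: 3.3
eef_pos: [453.0, 404.0, 110.4]
tcp_rot: [-2.618, 0.0, 1.369]
contact_force: [0.9, -0.3, -0.4]
opening: 0.702
grasp_force: 0.0
```

Run:
```python
from h import *
s=r.sense();print(s['contact_force'])
rel(tool(*G,30,0))
a=r.grab_frame("side");b=r.grab_frame("top")
cv2.imwrite("pics/g1.png",np.hstack([cv2.resize(a[130:250,200:320],(400,400)),cv2.resize(b[200:320,180:300],(400,400))]))
```

```text
[ 0.92971011 -0.28725036 -0.37351307]
[-0.0008, 0.0031, -0.0019] [-0.02, 0.23, 0.39] world [456.3 402.5 110.5]
```

View pics/g1.png

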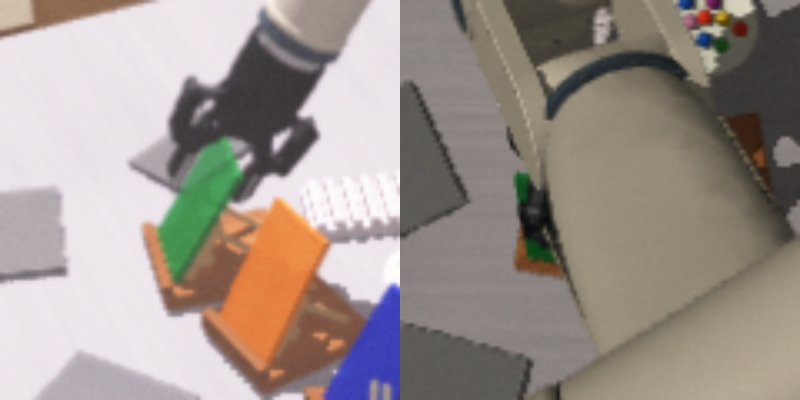

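The open fingers straddle the green plate's upper edge in the side view (crop 215,150); nothing is touched. I shift 3 mm and close.

Emit:
carry_out(delta_pos=[[0,0.003,0],[0,0.003,0],[0,0.003,0],[0,0.003,0],[0,0.003,0],[0,0.003,0]], rot=[[0,0,0.4],[0,0,0.4],[0,0,0.4],[0,0,0.4],[0,0,0.4],[0,0,0.4]], claw=0.0, grip_force=40)

```text
clock: 4.15
eef_pos: [456.2, 403.7, 110.2]
tcp_rot: [-2.618, 0.002, 1.362]
contact_force: [-4.1, 0.9, 5.4]
opening: 0.088
grasp_force: 38.9
```

```bash
cat >> h.py <<'E'
VY=-.213;VB=np.array([583.7,-225.7,0.])
def slot(y,z): return VB+R.from_euler('z',VY).apply([0,y,z])
E
python3 - <<'E'
from h import *
print(r.sense()["wrist_torque"])
c=np.array(G[0]);print("lift")
rel(tool(c+[0,0,60],G[1],30),tool(c+[0,0,205],G[1],30),tool(c+[0,0,205],G[1],0))
E
```

```text
[0.37677103 0.71036974 0.40673103]
lift
[-0.0012, -0.0298, -0.0524] [-0.01, 0.14, 0.0] world [456.3 402.5 170.5]
[-0.0015, -0.1023, -0.178] [-0.01, 0.14, 0.0] world [456.3 402.5 315.5]
[-0.0015, -0.1228, -0.1725] [-30.01, 0.14, 0.04] world [436.3 406.8 321. ]
```

Emit:
carry_out(delta_pos=[[0,-0.006,-0.01],[0,-0.015,-0.026],[0,-0.03,-0.052],[0,-0.05,-0.087],[0,-0.075,-0.13],[0,-0.1,-0.173],[0,-0.11,-0.173],[0,-0.12,-0.173]], rot=[[0,0,0],[0,0,0],[0,0,0],[0,0,0],[-4,0,0],[-12,0,0],[-21,0,0],[-30,0,0]])

```text
clock: 5.15
eef_pos: [439.8, 407.7, 322.2]
tcp_rot: [3.134, -0.001, 1.36]
contact_force: [-0.4, 0.0, -3.2]
opening: 0.088
grasp_force: 39.3
```

Run:
```python
from h import *
for f in(.25,.5,.75,1):
    p=np.array([440,405,280])*(1-f)+slot(-110,280)*f; rel(tool(p,-.21))
print(slot(-110,115),slot(0,115))
```

```text
[-0.1767, 0.0688, 0.0015] [0.43, -0.06, -0.03] world [470.1 220.4 321. ]
[-0.3509, 0.1368, 0.0019] [0.43, -0.06, -0.03] world [500.2  35.9 321. ]
[-0.5251, 0.2048, 0.0022] [0.43, -0.06, -0.03] world [ 530.3 -148.7  321. ]
[-0.6993, 0.2728, 0.0025] [0.43, -0.06, -0.03] world [ 560.4 -333.2  321. ]
[ 560.44676449 -333.21412483  115.        ] [ 583.7 -225.7  115. ]
```

Emit:
carry_out(delta_pos=[[-0.03,0.01,0],[-0.075,0.029,0.001],[-0.12,0.047,0.001],[-0.165,0.064,0.001],[-0.21,0.082,0.001],[-0.255,0.1,0.002],[-0.3,0.117,0.002],[-0.35,0.137,0.002]], rot=[[0.4,0,0],[0.4,0,0],[0.4,0,0],[0.4,0,0],[0.4,0,0],[0.4,0,0],[0.4,0,0],[0.4,0,0]])

```text
clock: 6.15
eef_pos: [500.6, 35.4, 319.6]
tcp_rot: [-3.137, 0.002, 1.361]
contact_force: [0.4, -0.6, -2.7]
opening: 0.084
grasp_force: 40.1
```

Emit:
carry_out(delta_pos=[[-0.045,0.017,0],[-0.09,0.035,0],[-0.135,0.052,0],[-0.18,0.07,0],[-0.225,0.087,0],[-0.27,0.105,0],[-0.315,0.123,0],[-0.345,0.134,0]], rot=[[0,0,0],[0,0,0],[0,0,0],[0,0,0],[0,0,0],[0,0,0],[0,0,0],[0,0,0]])

```text
clock: 7.15
eef_pos: [559.9, -330.6, 319.4]
tcp_rot: [-3.136, 0.003, 1.36]
contact_force: [-0.4, 0.2, -3.2]
opening: 0.083
grasp_force: 40.1
```

Emit:
carry_out(delta_pos=[[0,0,0],[0,0,0],[0,0,0]], rot=[[0,0,0],[0,0,0],[0,0,0]])

```text
clock: 7.52
eef_pos: [560.1, -327.4, 318.9]
tcp_rot: [-3.136, 0.002, 1.362]
contact_force: [0.1, -0.3, -3.6]
opening: 0.09
grasp_force: 40.2
```

Run:
```python
from h import *
s=r.sense();print(s["eef_pos"],s["tcp_rot"],s["contact_force"])
p=slot(-110,220); rel(tool(p,VY))
M=R.from_euler('xyz',s["tcp_rot"]).as_matrix();c=s["eef_pos"]+M[:,2]*41
P=(BX[:,[1,0,2]]*[1,1,-1])@M.T+c
a=r.grab_frame("side");b=r.grab_frame("top");o=[]
for n,im in(("side",a),("top",b)):
    v=cv2.resize(im,None,fx=4,fy=4,interpolation=cv2.INTER_CUBIC)
    cv2.drawContours(v,cv2.findContours(hull(proj(n,P)),0,2)[0],-1,(255,255,0),1)
    q=proj(n,slot(-110,124))[0]; cv2.circle(v,tuple(np.int32(q*4)),4,(0,0,255),-1)
    w=proj(n,c)[0];x,y=int(w[0])-50,int(w[1])-75
    x=max(0,x);y=max(0,y);o.append(v[y*4:y*4+600,x*4:x*4+400])
cv2.imwrite("pics/g2.png",np.hstack(o))
```

```text
[ 560.05152712 -327.39511122  318.85687955] [-3.13565733e+00  2.16302067e-03  1.36217796e+00] [ 0.14362556 -0.26318351 -3.63125709]
[-0.0055, 0.0019, 0.0579] [-0.34, 0.12, 0.25] world [ 560.4 -333.2  261. ]
```

View pics/g2.png

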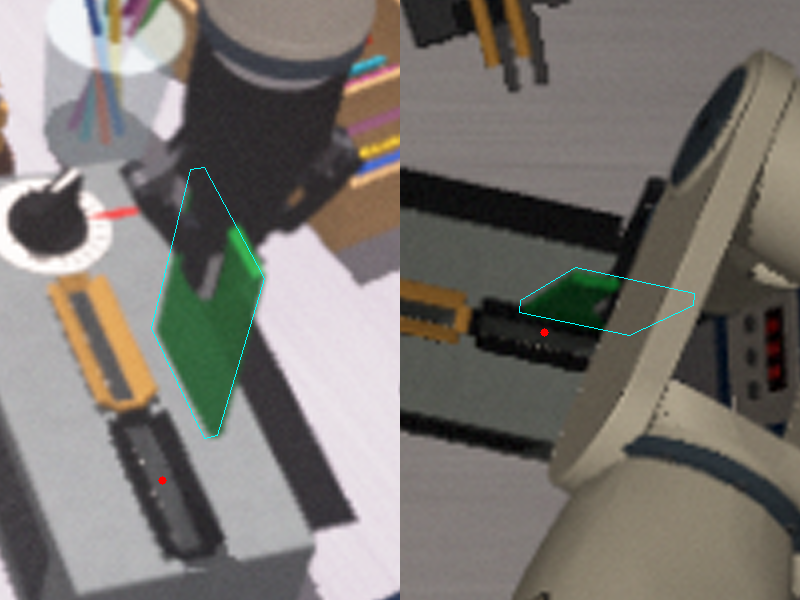

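The green plate sits exactly where the grasp model (cyan) puts it. The black slot centre is at side crop (162,480). I lower it to just above the lip.

Emit:
carry_out(delta_pos=[[-0.003,0.001,0.02],[-0.0055,0.002,0.045],[-0.0055,0.002,0.065],[-0.0055,0.002,0.078],[-0.0055,0.002,0.078]], rot=[[-0.3,0.1,0.25],[-0.3,0.1,0.25],[-0.3,0.1,0.25],[-0.3,0.1,0.25],[-0.3,0.1,0.25]])

```text
clock: 8.25
eef_pos: [560.1, -333.9, 239.4]
tcp_rot: [-3.139, 0.0, 1.357]
contact_force: [0.5, -0.4, -1.0]
opening: 0.093
grasp_force: 40.1
```

Run:
```python
from h import *
rel(tool(slot(-110,180),VY),tool(slot(-110,116),VY))
```

```text
[0.0007, 0.0002, 0.0184] [-0.14, 0.0, -0.03] world [ 560.4 -333.2  221. ]
[0.0007, 0.0004, 0.0824] [-0.14, 0.0, -0.03] world [ 560.4 -333.2  157. ]
```

Emit:
carry_out(delta_pos=[[0.0005,0,0.006],[0.0005,0,0.012],[0.0005,0,0.018],[0.0005,0,0.024],[0.0005,0,0.03],[0.0005,0,0.034],[0.0005,0,0.038],[0.0005,0,0.038]], rot=[[0,0,0],[0,0,0],[0,0,0],[0,0,0],[0,0,0],[0,0,0],[0,0,0],[0,0,0]])

```text
clock: 9.25
eef_pos: [560.2, -333.5, 201.5]
tcp_rot: [-3.14, -0.0, 1.357]
contact_force: [1.5, 2.8, -3.9]
opening: 0.092
grasp_force: 41.0
```

Emit:
carry_out(delta_pos=[[0,0,0.007],[0,0,0.014],[0,0,0.021],[0,0,0.028],[0,0,0.034],[0,0,0.039],[0,0,0.042],[0,0,0.042]], rot=[[0,0,0],[0,0,0],[0,0,0],[0,0,0],[0,0,0],[0,0,0],[0,0,0],[0,0,0]])

```text
clock: 10.25
eef_pos: [560.2, -333.8, 159.7]
tcp_rot: [-3.14, 0.0, 1.357]
contact_force: [1.6, 3.4, -4.2]
opening: 0.088
grasp_force: 41.0
```

Emit:
carry_out(delta_pos=[[0,0,0.001],[0,0,0.002],[0,0,0.003],[0,0,0.004],[0,0,0.004]], rot=[[0,0,0],[0,0,0],[0,0,0],[0,0,0],[0,0,0]])

```text
clock: 10.88
eef_pos: [560.6, -333.8, 156.4]
tcp_rot: [-3.141, 0.001, 1.357]
contact_force: [1.3, 5.4, -0.5]
opening: 0.087
grasp_force: 41.5
```

The vertical force has gone from -4.2 to -0.5 N, so the plate rests on the floor. Release and rise.

Emit:
carry_out(delta_pos=[[0,0,0],[0,0,0],[0,0,0],[0,0,-0.02],[0,0,-0.06],[0,0,-0.11],[0,0,-0.16],[0,0,-0.16]], rot=[[0,0,0],[0,0,0],[0,0,0],[0,0,0],[0,0,0],[0,0,0],[0,0,0],[0,0,0]], claw=0.05)

```text
clock: 11.88
eef_pos: [562.5, -335.1, 323.0]
tcp_rot: [3.133, 0.004, 1.357]
contact_force: [0.4, 1.1, -0.3]
opening: 0.581
grasp_force: 0.0
```

Run:
```python
from h import *
M=slot(-110,115)
im=r.grab_frame("side");P=R.from_euler('z',VY).apply(BX)+M
v=cv2.resize(im,None,fx=4,fy=4,interpolation=cv2.INTER_CUBIC)
cv2.drawContours(v,cv2.findContours(hull(proj("side",P)),0,2)[0],-1,(255,255,0),1)
cv2.imwrite("pics/g3.png",v[255*4:385*4,355*4:480*4])
rel(tool(np.array(A[0])+[0,0,160],A[1],30),tool(*A,30,90),tool(*A,30,0))
```

```text
[0.5841, -0.2131, 0.0476] [29.88, -5.27, -20.41] world [477.3 281.5 270. ]
[0.6004, -0.1714, 0.1298] [29.88, -5.27, -20.41] world [521.8 288.2 187.9]
[0.5845, -0.2138, 0.2076] [29.88, -5.27, -20.41] world [477.3 281.5 110. ]
```

View pics/g3.png

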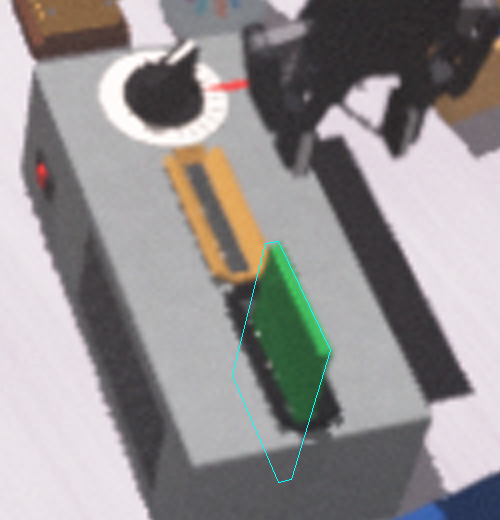

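Green is seated; its top edge matches the cyan prediction at crop (300,295). Now amber.

Emit:
carry_out(delta_pos=[[0.03,-0.008,0],[0.08,-0.02,0],[0.13,-0.035,0],[0.18,-0.05,0],[0.23,-0.065,0],[0.28,-0.08,0],[0.33,-0.095,0],[0.38,-0.11,0]], rot=[[0,0,0],[0,0,0],[0,0,0],[0,0,0],[0,0,0],[0,0,0],[0,0,0],[0,0,0]], claw=0.06)

```text
clock: 12.92
eef_pos: [532.7, 62.4, 315.5]
tcp_rot: [-3.139, 0.001, 1.357]
contact_force: [0.1, 0.2, 0.3]
opening: 0.7
grasp_force: 0.0
```

Emit:
carry_out(delta_pos=[[0.05,-0.013,0.0],[0.1,-0.025,0.0],[0.15,-0.04,0.02],[0.2,-0.055,0.05],[0.22,-0.06,0.08],[0.22,-0.06,0.1]], rot=[[5,-0.9,-3.4],[10,-1.8,-6.8],[15,-2.7,-10.2],[20,-3.6,-13.6],[25,-4.4,-17],[29.9,-5.3,-20.4]])

```text
clock: 13.68
eef_pos: [520.3, 289.8, 213.7]
tcp_rot: [-2.608, -0.003, 1.725]
contact_force: [0.3, -0.6, -0.3]
opening: 0.704
grasp_force: 0.0
```

Run:
```python
from h import *
rel(tool(*A,30,90),tool(*A,30,0))
```

```text
[-0.0019, 0.0141, 0.0216] [-0.58, -0.04, 0.29] world [521.8 288.2 187.9]
[-0.002, 0.015, 0.1116] [-0.58, -0.04, 0.29] world [477.3 281.5 110. ]
```

Emit:
carry_out(delta_pos=[[-0.002,0.014,0.012],[-0.002,0.015,0.022],[-0.002,0.015,0.04],[-0.002,0.015,0.06],[-0.002,0.015,0.08],[-0.002,0.015,0.1],[-0.002,0.015,0.1115],[-0.002,0.015,0.1115]], rot=[[-0.6,0,0.3],[-0.6,0,0.3],[-0.6,0,0.3],[-0.6,0,0.3],[-0.6,0,0.3],[-0.6,0,0.3],[-0.6,0,0.3],[-0.6,0,0.3]])

```text
clock: 14.68
eef_pos: [478.5, 280.2, 112.3]
tcp_rot: [-2.624, -0.0, 1.716]
contact_force: [-0.6, -0.6, 0.4]
opening: 0.706
grasp_force: 0.0
```

Run:
```python
from h import *
rel(tool(*A,30,0))
```

```text
[0.0015, 0.0003, 0.0025] [0.33, -0.15, -0.23] world [477.3 281.5 110. ]
```

Emit:
carry_out(delta_pos=[[0.0015,0,0.0025],[0.0015,0,0.0025],[0.0015,0,0.0025],[0.0015,0,0.0025],[0.0015,0,0.0025],[0.0015,0,0.0025]], rot=[[0.3,0,0],[0.3,0,0],[0.3,0,0],[0.3,0,0],[0.3,0,0],[0.3,0,0]], claw=0.0, grip_force=40)

```text
clock: 15.42
eef_pos: [477.5, 281.8, 110.5]
tcp_rot: [-2.618, -0.001, 1.716]
contact_force: [-1.6, -0.9, 5.6]
opening: 0.082
grasp_force: 39.8
```

Emit:
carry_out(delta_pos=[[0,-0.006,-0.01],[0,-0.015,-0.026],[0,-0.03,-0.052],[0,-0.05,-0.087],[0,-0.075,-0.13],[0,-0.1,-0.173],[0,-0.11,-0.173],[0,-0.12,-0.173]], rot=[[0,0,0],[0,0,0],[0,0,0],[0,0,0],[-4,0,0],[-12,0,0],[-21,0,0],[-30,0,0]])

```text
clock: 16.42
eef_pos: [460.6, 279.1, 322.4]
tcp_rot: [3.133, -0.002, 1.716]
contact_force: [0.2, -0.6, -2.4]
opening: 0.091
grasp_force: 39.3
```

Run:
```python
from h import *
for f in(.5,.6,.8,1):
    p=np.array([457,278,280])*(1-f)+slot(0,280)*f; rel(tool(p,.15*(1-f)+VY*f))
```

```text
[-0.2589, 0.0226, 0.0011] [0.49, -0.17, 10.11] world [520.4  26.2 321. ]
[-0.3106, 0.0278, 0.001] [0.48, -0.18, 12.19] world [533.  -24.2 321. ]
[-0.4139, 0.0384, 0.0009] [0.48, -0.19, 16.35] world [ 558.4 -125.   321. ]
[-0.5173, 0.0489, 0.0008] [0.47, -0.21, 20.51] world [ 583.7 -225.7  321. ]
```

Emit:
carry_out(delta_pos=[[-0.03,0.003,0],[-0.08,0.007,0.001],[-0.13,0.011,0.001],[-0.18,0.016,0.001],[-0.23,0.02,0.001],[-0.28,0.025,0.001],[-0.33,0.03,0.001],[-0.38,0.035,0.001]], rot=[[0.4,0,1],[0.4,0,3],[0.4,0,5],[0.4,0,7],[0.4,0,9],[0.4,0,11],[0.4,0,13],[0.4,0,15]])

```text
clock: 17.42
eef_pos: [550.0, -93.6, 320.1]
tcp_rot: [-3.137, 0.0, 1.453]
contact_force: [0.4, 0.1, -2.1]
opening: 0.087
grasp_force: 40.1
```

Run:
```python
from h import *
rel(tool(slot(0,280),VY),tool(slot(0,200),VY))
```

```text
[-0.1273, 0.049, -0.0012] [-0.29, 0.03, 5.44] world [ 583.7 -225.7  321. ]
[-0.1273, 0.0494, 0.0788] [-0.29, 0.03, 5.44] world [ 583.7 -225.7  241. ]
```

Emit:
carry_out(delta_pos=[[-0.04,0.015,0],[-0.08,0.03,0],[-0.115,0.045,0],[-0.127,0.049,0.01],[-0.127,0.049,0.03],[-0.127,0.049,0.055],[-0.127,0.049,0.077],[-0.127,0.049,0.077]], rot=[[-0.3,0,1.6],[-0.3,0,3.2],[-0.3,0,4.8],[-0.3,0,5.4],[-0.3,0,5.4],[-0.3,0,5.4],[-0.3,0,5.4],[-0.3,0,5.4]])

```text
clock: 18.42
eef_pos: [582.1, -222.6, 240.0]
tcp_rot: [-3.137, -0.0, 1.36]
contact_force: [-0.5, -0.3, -1.8]
opening: 0.094
grasp_force: 39.9
```

Run:
```python
from h import *
print(r.sense()["contact_force"])
rel(tool(slot(0,180),VY),tool(slot(0,115),VY))
s=r.sense()
M=R.from_euler('xyz',s["tcp_rot"]).as_matrix();c=s["eef_pos"]+M[:,2]*41
P=(BX[:,[1,0,2]]*[1,1,-1])@M.T+c
v=cv2.resize(r.grab_frame("side"),None,fx=4,fy=4,interpolation=cv2.INTER_CUBIC)
cv2.drawContours(v,cv2.findContours(hull(proj("side",P)),0,2)[0],-1,(255,255,0),1)
cv2.imwrite("pics/a1.png",v[235*4:380*4,350*4:480*4])
```

```text
[-0.5087251  -0.28456278 -1.78820699]
[-0.0027, 0.0023, 0.019] [-0.28, -0.01, 0.15] world [ 583.7 -225.7  221. ]
[-0.0027, 0.0027, 0.084] [-0.28, -0.01, 0.15] world [ 583.7 -225.7  156. ]
```

View pics/a1.png

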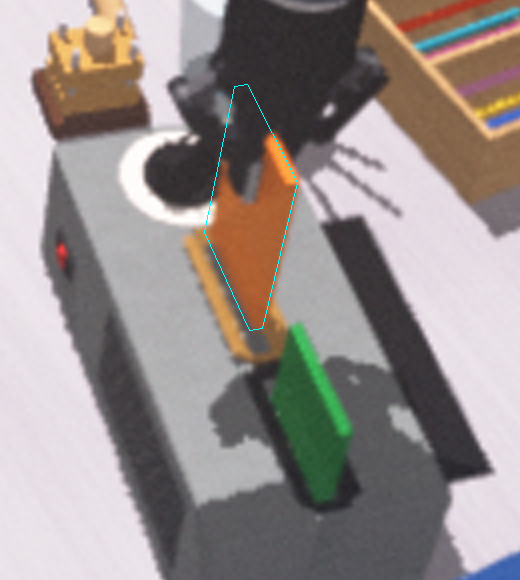

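The amber plate hangs over the brass lip, bottom edge at crop (257,328), matching the prediction. Lowering.

Emit:
carry_out(delta_pos=[[-0.0025,0.0025,0.006],[-0.0025,0.0025,0.012],[-0.0025,0.0025,0.018],[-0.0025,0.0025,0.024],[-0.0025,0.0025,0.03],[-0.0025,0.0025,0.034],[-0.0025,0.0025,0.038],[-0.0025,0.0025,0.038]], rot=[[-0.3,0,0.1],[-0.3,0,0.1],[-0.3,0,0.1],[-0.3,0,0.1],[-0.3,0,0.1],[-0.3,0,0.1],[-0.3,0,0.1],[-0.3,0,0.1]])

```text
clock: 19.48
eef_pos: [585.0, -226.3, 202.6]
tcp_rot: [3.139, 0.0, 1.358]
contact_force: [1.7, 4.3, -3.0]
opening: 0.093
grasp_force: 40.4
```

Emit:
carry_out(delta_pos=[[0,0,0.007],[0,0,0.014],[0,0,0.021],[0,0,0.028],[0,0,0.034],[0,0,0.039],[0,0,0.042],[0,0,0.042]], rot=[[0,0,0],[0,0,0],[0,0,0],[0,0,0],[0,0,0],[0,0,0],[0,0,0],[0,0,0]])

```text
clock: 20.48
eef_pos: [585.3, -226.6, 160.8]
tcp_rot: [3.138, 0.0, 1.358]
contact_force: [1.7, 3.9, -4.2]
opening: 0.088
grasp_force: 40.3
```

Emit:
carry_out(delta_pos=[[0,0,0.001],[0,0,0.002],[0,0,0.003],[0,0,0.004],[0,0,0.005],[0,0,0.005]], rot=[[0,0,0],[0,0,0],[0,0,0],[0,0,0],[0,0,0],[0,0,0]])

```text
clock: 21.22
eef_pos: [585.6, -226.6, 156.5]
tcp_rot: [3.137, 0.0, 1.358]
contact_force: [2.3, 4.4, -0.8]
opening: 0.086
grasp_force: 40.8
```

Emit:
carry_out(delta_pos=[[0,0,0],[0,0,0],[0,0,0],[0,0,-0.02],[0,0,-0.05],[0,0,-0.08],[0,0,-0.1],[0,0,-0.1]], rot=[[0,0,0],[0,0,0],[0,0,0],[0,0,0],[0,0,0],[0,0,0],[0,0,0],[0,0,0]], claw=0.045)

```text
clock: 22.22
eef_pos: [586.2, -227.0, 259.5]
tcp_rot: [3.133, 0.001, 1.358]
contact_force: [-0.3, 1.0, -0.2]
opening: 0.528
grasp_force: 0.0
```

Run:
```python
from h import *
Rz=R.from_euler('z',VY)
for n,uv in(("side",(395.9,279.2)),("top",(406.7,206.5))): print(n,Rz.inv().apply(ray(n,uv,116)-VB))
a,b=[ray("side",u,148.5) for u in((403.75,265.5),(396.25,270.75))];print(a,b,np.arctan2(*(a-b)[[1,0]])-VY)
k=slot(105,148.5);print(k)
for n in CI:
  for ang in(.45,.55,.65,.75):
    print(n,ang,np.round(proj(n,[k+R.from_euler('z',VY+ang).apply([d,0,0]) for d in(0,25)]),1).tolist())
Rt=lambda ang:R.from_euler('xyz',[np.pi,0,VY+ang])
rel((slot(105,230),Rt(.6)),(slot(105,151.5),Rt(.6)),(slot(105,151.5),Rt(0)))
print(r.sense()["qpos"])
```

```text
side [  4.46633116 103.49118819 116.        ]
top [  0.43786837 103.19015601 116.        ]
[ 634.51658462 -116.85943048  148.5       ] [ 606.87901898 -124.55973022  148.5       ] 0.4847259256684616
[ 605.89627026 -123.07288084  148.5       ]
side 0.45 [[395.6, 270.5], [402.4, 266.1]]
side 0.55 [[395.6, 270.5], [401.7, 265.6]]
side 0.65 [[395.6, 270.5], [400.9, 265.1]]
side 0.75 [[395.6, 270.5], [400.1, 264.7]]
top 0.45 [[407.8, 204.6], [405.5, 196.4]]
top 0.55 [[407.8, 204.6], [404.7, 196.6]]
top 0.65 [[407.8, 204.6], [403.9, 196.9]]
top 0.75 [[407.8, 204.6], [403.2, 197.3]]
[0.1058, -0.0029, 0.0293] [0.5, -0.17, 55.66] world [ 605.9 -123.1  230. ]
[0.1059, -0.0036, 0.1078] [0.5, -0.17, 55.66] world [ 605.9 -123.1  151.5]
[0.1059, -0.0036, 0.1078] [0.46, -0.33, 90.04] world [ 605.9 -123.1  151.5]
[-3.71852396e-01  3.51433129e-01  1.62833055e+00 -2.50001543e-05
  1.15296895e+00 -1.59492230e-01]
```

Emit:
carry_out(delta_pos=[[0.02,-0.001,0],[0.05,-0.002,0],[0.08,-0.003,0],[0.105,-0.003,0.01],[0.105,-0.003,0.02],[0.105,-0.003,0.029],[0.105,-0.003,0.029],[0.105,-0.003,0.029]], rot=[[0.5,-0.2,8],[0.5,-0.2,17],[0.5,-0.2,26],[0.5,-0.2,35],[0.5,-0.2,44],[0.5,-0.2,53],[0.5,-0.2,61.4],[0.5,-0.2,61.4]], claw=0.045)

```text
clock: 23.22
eef_pos: [604.0, -123.2, 226.7]
tcp_rot: [-3.138, 0.005, 0.288]
contact_force: [-0.3, -0.1, -0.4]
opening: 0.525
grasp_force: 0.0
```

Run:
```python
from h import *
Rt=lambda ang:R.from_euler('xyz',[np.pi,0,VY+ang])
def k(z): return VB+R.from_euler('z',VY).apply([1.5,104,z])
rel((k(151.5),Rt(.5)))
# plates seated?
for n,off in(("side",0),):
    im=r.grab_frame("side");v=cv2.resize(im,None,fx=4,fy=4,interpolation=cv2.INTER_CUBIC)
    for o in(0,-110):
        P=R.from_euler('z',VY).apply(BX+[0,o,115])+VB
        cv2.drawContours(v,cv2.findContours(hull(proj("side",P)),0,2)[0],-1,(255,255,0),1)
    cv2.imwrite("pics/k1.png",v[235*4:380*4,350*4:480*4])
```

```text
[0.003, 0.0022, 0.0752] [-0.2, 0.27, 0.05] world [ 607.2 -124.4  151.5]
```

View pics/k1.png

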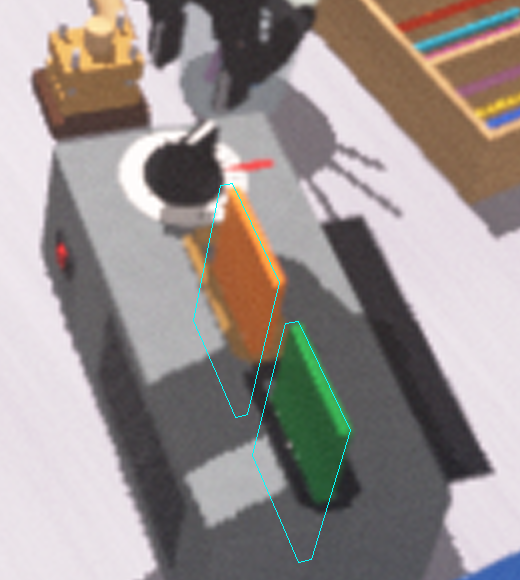

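Both plates stand at the predicted seated outlines (amber within about 1 px). Now the knob.

Emit:
carry_out(delta_pos=[[0.003,0.002,0.015],[0.003,0.002,0.035],[0.003,0.002,0.055],[0.003,0.002,0.068],[0.003,0.002,0.075],[0.003,0.002,0.075]], rot=[[-0.2,0.3,0],[-0.2,0.3,0],[-0.2,0.3,0],[-0.2,0.3,0],[-0.2,0.3,0],[-0.2,0.3,0]])

```text
clock: 24.02
eef_pos: [607.5, -124.2, 152.0]
tcp_rot: [3.141, -0.001, 0.287]
contact_force: [-0.4, -0.1, 1.0]
opening: 0.528
grasp_force: 0.0
```

Emit:
carry_out(delta_pos=[[0,0,0],[0,0,0],[0,0,0],[0,0,0],[0,0,0]], rot=[[0,0,0],[0,0,0],[0,0,0],[0,0,0],[0,0,0]], claw=0.0, grip_force=30)

```text
clock: 24.65
eef_pos: [608.0, -123.4, 153.2]
tcp_rot: [-3.141, -0.003, 0.287]
contact_force: [-0.4, 5.3, 3.0]
opening: 0.154
grasp_force: 31.8
```

Run:
```python
from h import *
s=r.sense();print(s["contact_force"],s["wrist_torque"],s["opening"]*85,s["qpos"])
rel((s["eef_pos"],R.from_euler('xyz',[np.pi,0,VY])))
```

```text
[-0.40365864  5.27507791  3.01199183] [ 0.71028293  0.0729982  -0.07553804] 13.060912869623774 [-0.20345347  0.45543098  1.73116821  0.00198482  0.95250624  1.07953512]
[0.0, 0.0, 0.0] [-0.06, -0.16, 28.63] world [ 608.  -123.4  153.2]
```

Emit:
carry_out(delta_pos=[[0,0,0],[0,0,0],[0,0,0],[0,0,0],[0,0,0],[0,0,0],[0,0,0],[0,0,0]], rot=[[0,0,5],[0,0,10],[0,0,15],[0,0,20],[0,0,25],[0,0,28.6],[0,0,28.6],[0,0,28.6]])

```text
clock: 25.65
eef_pos: [608.0, -123.6, 153.2]
tcp_rot: [-3.14, -0.002, -0.211]
contact_force: [-0.7, 5.7, 5.7]
opening: 0.156
grasp_force: 32.2
```

Emit:
carry_out(delta_pos=[[0,0,0],[0,0,0],[0,0,0],[0,0,-0.01],[0,0,-0.04],[0,0,-0.08],[-0.02,0,-0.13],[-0.05,0,-0.18]], rot=[[0,0,0],[0,0,0],[0,0,0],[0,0,0],[0,0,0],[0,0,0],[0,0,0],[0,0,0]], claw=0.045)

```text
clock: 26.65
eef_pos: [558.1, -113.7, 334.3]
tcp_rot: [-3.141, -0.002, -0.212]
contact_force: [1.0, -1.1, 0.2]
opening: 0.525
grasp_force: 0.0
```

Emit:
carry_out(delta_pos=[[-0.05,0,0],[-0.1,0,0],[-0.15,0,0],[-0.2,0,0],[-0.2,0,0]], rot=[[0,0,0],[0,0,0],[0,0,0],[0,0,0],[0,0,0]])

```text
clock: 27.28
eef_pos: [360.3, -71.0, 332.6]
tcp_rot: [-3.141, -0.002, -0.212]
contact_force: [0.6, 0.2, 0.3]
opening: 0.529
grasp_force: 0.0
```

Run:
```python
from h import *
o=[]
k=VB+R.from_euler('z',VY).apply([1.5,104,148.5])
for n,b in(("side",(370,240,470,370)),("top",(385,175,485,250))):
    im=r.grab_frame(n);cv2.imwrite(f"pics/{n}_raw.png",im);v=cv2.resize(im,None,fx=4,fy=4,interpolation=cv2.INTER_CUBIC)
    w=v[b[1]*4:b[3]*4,b[0]*4:b[2]*4];o.append(cv2.copyMakeBorder(w,0,520-w.shape[0],0,0,0))
    print(n,np.round(proj(n,[k+R.from_euler('z',VY).apply([d,0,0]) for d in(0,25)])-b[:2],1)*4)
cv2.imwrite("pics/k2.png",np.hstack(o))
```

```text
side [[105.2 122.8]
 [141.6 116.4]]
top [[ 92.8 116.8]
 [ 99.2  83.6]]
```

View pics/k2.png

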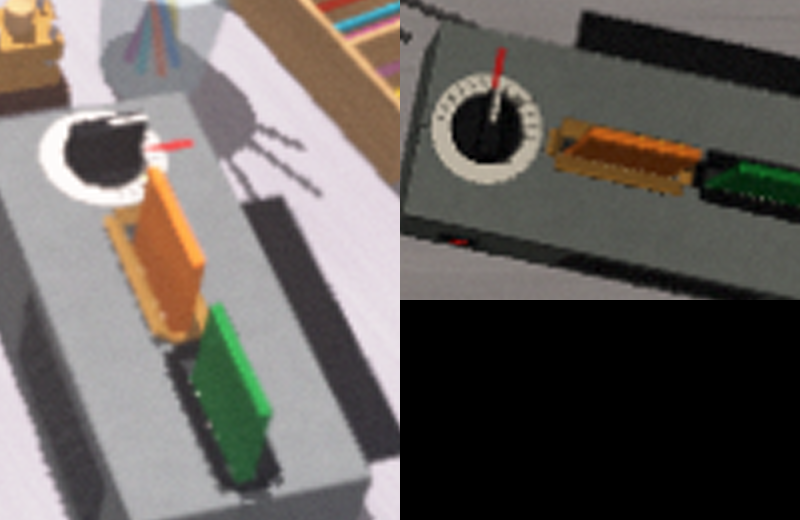

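The final picture shows amber in the brass slot at crop (170,255), green in the black slot at (230,390), and the pointer in line with the red mark (top crop 498,85). I do one numeric check of the angle.

Run:
```python
from h import *
Rz=R.from_euler('z',VY)
for n,b in(("side",(395,262,422,285)),("top",(402,182,416,204))):
    im=cv2.imread(f"pics/{n}_raw.png").astype(float);B,G_,Rr=[im[...,i] for i in range(3)]
    w=np.clip(Rr-np.maximum(B,G_)-30,0,None);m=np.zeros_like(w);m[b[1]:b[3],b[0]:b[2]]=w[b[1]:b[3],b[0]:b[2]]
    ys,xs=np.nonzero(m>20);P=np.array([ray(n,(x,y),115) for x,y in zip(xs,ys)]);W=m[ys,xs]
    c=np.average(P,axis=0,weights=W);print(n,len(W),"red in viewer frame",Rz.inv().apply(c-VB)-[0,104,0])
# yaw of viewer from the deck's near long edge & front via plates' top edges
im=cv2.imread("pics/side_raw.png");hsv=cv2.cvtColor(im,cv2.COLOR_BGR2HSV)
for n in("side","top"):
    I=cv2.imread(f"pics/{n}_raw.png");T=cv2.cvtColor(I,cv2.COLOR_BGR2GRAY)
    # deck's -x long edge: strongest gradient across it
    pts=[]
    for y in np.linspace(-180,60,25):
        s=np.arange(-95,-55,1.);q=proj(n,[slot(y,115)+Rz.apply([x,0,0]) for x in s]).astype(np.float32)
        v=cv2.remap(T,q[None,:,0],q[None,:,1],cv2.INTER_LINEAR)[0].astype(float);g=np.abs(np.convolve(v,[1]*4+[-1]*4,'valid'))
        pts.append((y,s[np.argmax(g)+4]-.5))
    pts=np.array(pts);e=pts[np.abs(pts[:,1]-np.median(pts[:,1]))<6];f=np.polyfit(e[:,0],e[:,1],1);print(n,"edge",len(e),f,"yaw err",-f[0])
```

```text
side 36 red in viewer frame [ 48.4403338   -3.06120582 115.        ]
top 22 red in viewer frame [ 47.16000547   0.30686299 115.        ]
side edge 24 [ 1.08260870e-02 -7.24462319e+01] yaw err -0.010826086956521928
top edge 24 [-3.43478261e-03 -9.13139130e+01] yaw err 0.0034347826086955045
```

The viewer's yaw is good to about 0.01 rad and the red mark lies along its +x, so the knob is within tolerance. Handing in.

```bash
python3 -c "
from rig import r
print(r.sign_off())"
```

```text
the job is handed in; nothing more can be done
None
```

The job is handed in at about 27 s: in the last pictures amber stood fully down in the brass slot, green in the black slot, and the knob pointer lay on the red mark; I never touched the blue plate or the other things on the bench, and sign-off returned no verdict.

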